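Raise a test-fitted sleeve on a cam-lift stand and hold it

TASK

One of the two aluminium sleeves has a bore that fits over the gauge pin of the cam-lift stand: slide that sleeve down over the pin until it sits on the round table, and let go of it. Then swing the stand's cam lever up to its highest lift point, where the lever stands upright, and finish while still holding the lever there, since it drops back when released and I want to scribe the raised sleeve. Leave the other sleeve and the tools on the desk where they are.

Things in the scene. Friction and masses are not known exactly. Their poses are not given: they have to be found in the camera images.
- wide_sleeve: aluminium sleeve that fits the pin: a plain tube standing upright, 44 mm outside diameter, 31 mm bore right through, 45 mm tall, about 0.1 kg; origin at the centre of its underside, z along the bore, upwards
- wide_centre (a point): centre of the wide sleeve, on the bore axis half-way up (22.5 mm above its underside)
- narrow_centre (a point): centre, half-way up, of the other aluminium sleeve, which does not fit: same 44 mm outside diameter and 45 mm height, but a bore of only 16 mm and hence a much thicker wall; it stands upright on the desk and stays there
- cam_stand: cam-lift stand, fixed to the desk: a dark steel base plate 170 x 130 x 12 mm with two grey cheeks and a grey top plate (80 x 82 mm, its top 88 mm above the desk). Origin at the centre of the base's underside, z up. The lever's axis runs along the stand's own y at 38 mm height over the origin (x = 0, z = 38 mm); the lever swings in the stand's x-z plane on its -y side. The round steel lift table with the upright gauge pin is on the stand's vertical centre line (x = y = 0)
- pin_seat (a point): centre of the lift table's top face, at the foot of the gauge pin (z up). The table is a 60 mm disc; the pin is 27 mm in diameter and 40 mm tall above this point, its last 3.5 mm tapering to 21 mm. The seat is at 98 mm height + 14 mm x sin(lever angle): it rises as the lever is raised, to 112 mm at the peak; pressing down on it can turn the lever back
- cam_lever (a joint): angle of the cam lever in rad: 0 would be level, pointing along the stand's -x (towards the robot's side); 1.571 is upright, the highest lift point; beyond it the table sinks again. It travels from 0 to 2.6 and starts low, 0.25 to 0.5. Stiff with friction and a return spring: raising it takes about 4 to 8 N at the handle; let go near the top it drops back to about 0.5
- lever_handle: black round handle bar at the lever's end, 14 mm in diameter, along the stand's y (level at every lever angle), 72 mm long with an 18 mm ball at its outer (-y) end, free all round; origin at the middle of the bar, 100 mm from the lever's axis and 95 mm to the -y side of the stand's centre: in the stand's frame at x = -100 cos(a), y = -95, z = 38 + 100 sin(a) mm for lever angle a. It is a revolving grip: it spins freely about its own axis while being held
- loop_tool: bystander: wooden clay loop tool lying on the desk, about 185 x 20 x 12 mm, origin under the middle of its handle
- eraser: bystander: white eraser, 55 x 24 x 14 mm, origin at the centre of its underside
- marker: bystander: grey marker pen with black cap lying on the desk, 140 mm long, 16 mm thick, origin under its middle
Mind the look-alikes: they are no part of the job. Leave any purple look-alike of the wide_sleeve alone.

How it is judged:
On the way:
1. the wide sleeve sits on the round table over the gauge pin and has been let go, the lever still down (z of wide_centre in the frame of pin_seat between 0.018 and 0.027 m and horizontal distance between wide_centre and pin_seat below 0.006 m and angle between wide_centre's own z axis and vertical below 0.1 rad and contact force between the fingers and wide_sleeve below 0.2 N and value of joint cam_lever below 1.2 rad), for 0.2 s.
At the end, for the whole second after the job is handed in: lever upright within 0.14 rad and still, fingers bearing on its handle over 1 N, lift table within 2 mm of its peak; wide sleeve down on the table over the pin (4.5 mm in height, 6 mm sideways), upright, not touched; narrow sleeve, loop tool, eraser and marker moved under 30 mm (z of wide_centre in the frame of pin_seat between 0.018 and 0.027 m and horizontal distance between wide_centre and pin_seat below 0.006 m and angle between wide_centre's own z axis and vertical below 0.1 rad and contact force between the fingers and wide_sleeve below 0.2 N and value of joint cam_lever between 1.43 and 1.71 rad and velocity of joint cam_lever between -0.1 and 0.1 rad/s and contact force between the fingers and lever_handle above 1 N and height (world z) of pin_seat above 0.11 m and distance of each of narrow_centre, loop_tool, eraser, marker from where it was at the start of the episode below 0.03 m); the arm keeps its last pose, push and grip.
It fails at once if the narrow sleeve is shifted by more than 30 mm (distance of narrow_centre from where it was at the start of the episode above 0.03 m).
It fails at once if the loop tool is shifted by more than 30 mm (distance of loop_tool from where it was at the start of the episode above 0.03 m).
It fails at once if the eraser is shifted by more than 30 mm (distance of eraser from where it was at the start of the episode above 0.03 m).
It fails at once if the marker is shifted by more than 30 mm (distance of marker from where it was at the start of the episode above 0.03 m).
It also fails if it takes over 56 s, if anything falls off the work surface, if the arm or the gripper's body presses on something with over 40 N, if the wrist force passes 120 N, or if a joint passes its speed limit or range.

ROBOT

A 6-joint arm with a two-finger parallel gripper is mounted at the origin on the work surface. World frame = base frame: x ahead of the robot, y to its left, z up, the work surface at z = 0. Lengths are in m, angles in rad, forces in N, time in s.
With the tool pointing down it reaches from about 0.325 to 0.85 m from the base axis. Payload 4.4 kg.
Tool frame: the origin (TCP) lies midway between the tips of the shut fingers; the grasp point (between the pads) lies 19 mm behind it (robot.grasp_offset is the z of the grasp point in the tool frame, in m); z points along the fingers, y is the line along which they close (so a half turn about z gives the same grasp; the last joint's range is limited). The gripper opens to 94 mm and grips with 3 to 60 N. Pads are 16 mm wide; open, the fingers measure 119 mm over their backs; the gripper's body (75 mm by 177 mm) begins 78 mm behind the grasp point.
Start: joints at [-1.482, 0.207, 1.542, -0, 1.393, -0.15], TCP at [0.137, -0.559, 0.205] pointing down, gripper open.
Joint ranges: [-2.73, 2.73], [-0.86, 2.22], [0.23, 2.46], [-1.11, 4.25], [0.08, 2.63], [-2.82, 2.82]. Speed limits (rad/s): [2.79, 2.79, 3.14, 3.14, 3.14, 3.14].

INTERFACE

Orientations are given as a unit quaternion [x, y, z, w].
In Python, from cell import telemetry, grab_frame, camera_model, job, robot gives the robot as it stands. The module is installed in compiled form; this text tells all that it offers.
- The arm moves only by the tool jog_arm, never from a script. Its argument "motion" is a list of rows, each a list of 5 numbers: the shift along the tool's x, y, z in cm, then the turn about the tool's z in degrees, then the closure, from -1 (fully open) to 1 (shut), so that 0 is half open. In form: [[tx, ty, tz, roll, grip], ...]. A call has exactly 8 rows; each row shifts and turns the commanded pose from where the row before left it, along the tool's axes as they then stand; what a row does not reach is not made up. A row lasts 1/8 s, in which the tool goes at most 62.5 mm and 10.7 degrees, less where a joint would pass 70% of its speed; a pose out of reach is approached as far as the arm can. A call is refused whole if a number of a shift passes 6.25 or a number of a turn 10.7, either way. A call with a gripper value outside its range is refused whole. The fingers move at their own pace and stop on an object; "squeeze" is the grip in N (left out, the last holds). Time passes only in rows, so rows that do not move let the fingers close, or fill a call up. It gives the time, the measured TCP pose, the force, the opening and the grip force at its end, in the units of the state.
- telemetry.observe(): the state, without advancing time (a new reading comes with each control period).
- grab_frame(name): name is "side" or "top" or "wrist"; returns the picture (384x512x3 uint8, red, green, blue); there is no depth.
- camera_model(name): a dict with "fx", "fy", "cx", "cy" (pixels), "camera_from_world" (4x4, takes a point from world to camera coordinates); the wrist camera has in their place "hand_eye" (4x4, takes a point from camera to tool coordinates, whose origin is the TCP and whose axes are the flange's). Camera axes: x right, y down, z forward; pixel columns grow to the right and rows downward; lengths in m; the calibration is good to about 2 mm. A picture is of the moment at which its call begins: read the wrist's pose just before it. camera_model takes no time and is no camera call.
- job.finish_job(): hands the job in; it is judged then, once.
The state is a dict: "time_s": time; "q": joint angles; "joint_velocities": joint speeds; "joint_torque": joint torques, N m; "tcp_pos": TCP position; "orientation": TCP orientation; "wrist_force": force on the tool from outside, world axes, zero at the start; "wrist_torque": the same for the moment, N m; "opening": opening from 0.0 (shut) to 1.0 (fully open); "grasp_force": force on a finger pad.
Only numpy, scipy, OpenCV 4.12 (cv2) and the standard library are available. Lean on these libraries where they do the work, as an engineer would, in place of code of your own. Each camera call takes 0.05 s, during which the arm holds its last target. There are 200 camera calls.

## Working session

There is one attempt and no reset: what is moved stays moved. The work goes in short steps, Python scripts to look and compute and a tool call to move; the robot and the scene stay as the last step left them, time stands still between calls to the robot, and variables do not carry over. Pictures are saved under pics/ and viewed, at most 10 in all, crops included, and the job is handed in when it is done.

Besides the shell and the picture viewer there is one more tool, called by a JSON object that holds its "name" and its "arguments". jog_arm: Moves the arm, as the interface text tells. Its arguments: {"type":"object","properties":{"motion":{"type":"array","items":{"type":"array","items":{"type":"number"}}},"squeeze":{"type":"number"}},"required":["motion"]}

```bash
mkdir -p pics; cat > h.py <<'E'
import numpy as np, cv2
from scipy.spatial.transform import Rotation as R
from cell import telemetry, grab_frame, camera_model, job, robot
def save(n,im,s=1):
    cv2.imwrite('pics/'+n, cv2.resize(im[:,:,::-1],None,fx=s,fy=s,interpolation=cv2.INTER_CUBIC))
def cast(cam,uv,z,st=None):
    m=camera_model(cam)
    if cam=='wrist':
        T=np.eye(4);T[:3,:3]=R.from_quat(st['orientation']).as_matrix();T[:3,3]=st['tcp_pos']
        W=T@np.array(m['hand_eye'])
    else: W=np.linalg.inv(np.array(m['camera_from_world']))
    d=W[:3,:3]@np.array([(uv[0]-m['cx'])/m['fx'],(uv[1]-m['cy'])/m['fy'],1])
    o=W[:3,3]; return o+d*(z-o[2])/d[2]
def proj(cam,p):
    m=camera_model(cam);c=np.array(m['camera_from_world'])@np.r_[p,1]
    return np.array([m['fx']*c[0]/c[2]+m['cx'],m['fy']*c[1]/c[2]+m['cy']])
E
python3 - <<'E'
from h import *
s=telemetry.observe();print(s, robot.grasp_offset)
t=grab_frame('top');d=grab_frame('side')
cv2.imwrite('top.png',t[:,:,::-1]);cv2.imwrite('side.png',d[:,:,::-1])
save('top1.png',t,1.5);save('side1.png',d,1.5)
for c in('top','side'):
    m=camera_model(c);print(c,m['fx'],np.linalg.inv(np.array(m['camera_from_world'])).round(3).tolist())
print(np.array(camera_model('wrist')['hand_eye']).round(3).tolist())
E
```

```text
{'time_s': 0.0, 'q': array([-1.48150020e+00,  2.07403179e-01,  1.54291150e+00,  3.56117866e-06,
        1.39349855e+00, -1.50523920e-01]), 'joint_velocities': array([ 0.00018941, -0.0006059 ,  0.00045079,  0.00084699, -0.00102242,
        0.0003554 ]), 'joint_torque': array([ 2.37155473e-04, -3.70876372e+01, -2.81417817e+01,  6.97789807e-02,
        3.60070285e-02, -1.75337368e-04]), 'tcp_pos': array([ 0.13648413, -0.55775443,  0.2043205 ]), 'orientation': array([ 9.92818829e-01,  1.19622490e-01,  3.57365123e-05, -1.10971654e-03]), 'wrist_force': array([-0.05079516,  0.28065721, -0.68525138]), 'wrist_torque': array([ 0.01048111, -0.0140932 , -0.01934619]), 'grasp_force': 0.0, 'opening': 0.995480403728968} -0.0188
top 448.0021150761808 [[0.019, -0.998, 0.066, 0.515], [-1.0, -0.02, -0.011, -0.004], [0.012, -0.065, -0.998, 1.155], [0.0, 0.0, 0.0, 1.0]]
side 391.55272803120187 [[-0.957, -0.19, 0.217, 0.341], [-0.288, 0.583, -0.76, 0.908], [0.017, -0.79, -0.613, 0.819], [0.0, 0.0, 0.0, 1.0]]
[[-0.001, -0.972, -0.234, 0.067], [1.0, -0.001, 0.0, 0.002], [-0.0, -0.234, 0.972, -0.179], [0.0, 0.0, 0.0, 1.0]]
```

View pics/top1.png

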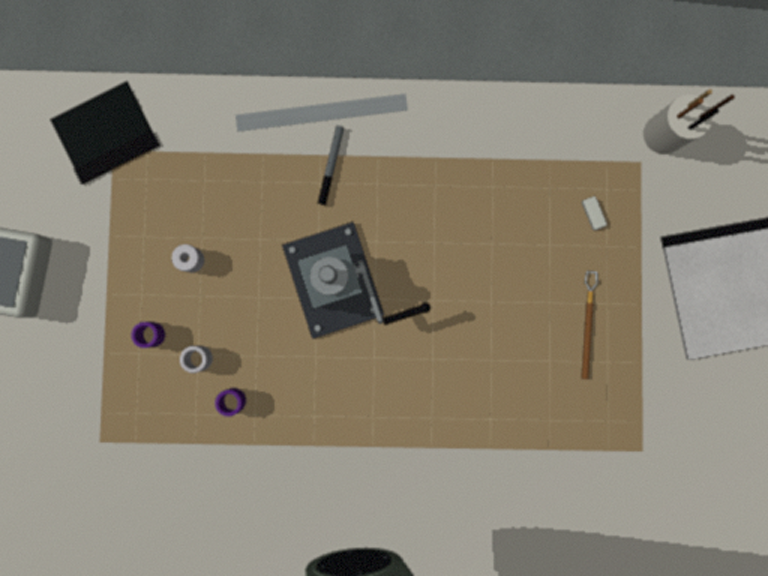

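View pics/side1.png

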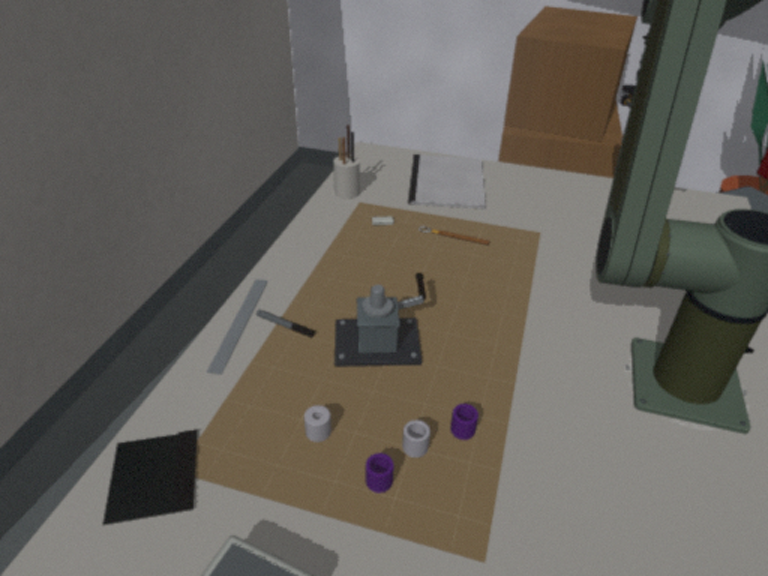

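Top view (enlarged pixels): four tubes. They are thin-walled silver (195,359), thick-walled silver with a small hole (186,258), purple (148,334) and purple (230,402). The silver one at (195,359) has the wide bore, so it is the one meant. The stand's pin is at (327,275) and the handle runs (385,320) to (428,308). I'll measure these and confirm with one crop.

```bash
python3 - <<'E'
from h import *
t=cv2.imread('top.png')[:,:,::-1].copy();d=cv2.imread('side.png')[:,:,::-1].copy()
hs=cv2.cvtColor(t,cv2.COLOR_RGB2HSV)
m=((hs[...,1]<60)&(hs[...,2]>110)).astype('uint8');m[:150]=0;m[290:]=0;m[:,:100]=0;m[:,160:]=0
cs,h=cv2.findContours(m,cv2.RETR_CCOMP,cv2.CHAIN_APPROX_NONE)
for c,hh in zip(cs,h[0]):
    if len(c)<8: continue
    e=cv2.fitEllipse(c);print('hole' if hh[3]>=0 else 'outer',np.round(e[0],2),np.round(e[1],2),cast('top',e[0],.045).round(4))
# base plate dark
m=((hs[...,2]<75)&(hs[...,1]<90)).astype('uint8');m[:145]=0;m[230:]=0;m[:,:180]=0;m[:,262:]=0
c=max(cv2.findContours(m,cv2.RETR_EXTERNAL,cv2.CHAIN_APPROX_NONE)[0],key=cv2.contourArea)
print('base',cv2.boxPoints(cv2.minAreaRect(c)).round(1).tolist(),[cast('top',p,.012)[:2].round(4).tolist() for p in cv2.boxPoints(cv2.minAreaRect(c))])
m=((hs[...,2]<45)).astype('uint8');m[:195]=0;m[222:]=0;m[:,:254]=0;m[:,292:]=0
print('handle',[ (cv2.minAreaRect(c)) for c in cv2.findContours(m,cv2.RETR_EXTERNAL,cv2.CHAIN_APPROX_NONE)[0]])
a=cv2.resize(t[155:290,80:180],None,fx=4,fy=4,interpolation=cv2.INTER_CUBIC)
b=cv2.resize(t[140:230,180:295],None,fx=3.5,fy=3.5,interpolation=cv2.INTER_CUBIC)
im=np.zeros((540,803,3),'uint8')[:,:800];im[:,:400]=a;im[:b.shape[0],400:]=b[:,:400]
save('crop.png',im)
E
```

```text
outer [128.   239.24] [17.14 17.88] [0.4551 0.2975 0.045 ]
hole [127.84 239.39] [12.56 13.05] [0.4548 0.2979 0.045 ]
outer [122.53 171.25] [17.02 17.68] [0.6225 0.3173 0.045 ]
hole [122.5  171.24] [6.93 7.  ] [0.6225 0.3174 0.045 ]
base [[187.89999389648438, 162.89999389648438], [240.0, 146.0], [261.8999938964844, 213.6999969482422], [209.8000030517578, 230.60000610351562]] [[0.6505, 0.1611], [0.6968, 0.0286], [0.5241, -0.0309], [0.4789, 0.1006]]
handle [((254.0, 206.5), (1.0, 0.0), -90.0), ((270.4999694824219, 209.0), (5.381876468658447, 31.877267837524414), 70.20112609863281)]
```

View pics/crop.png

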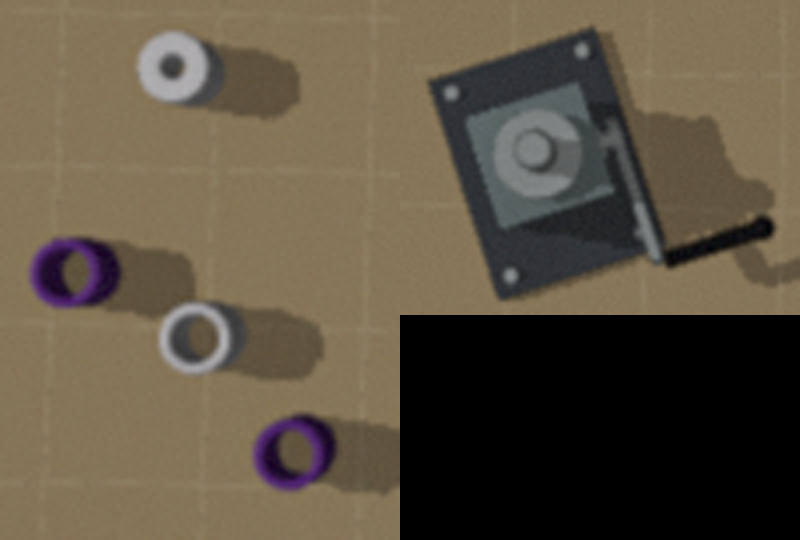

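The crop confirms it: the thin-walled silver tube at crop (195,340) has a bore-to-outside ratio of 0.73, against 31/44 = 0.70. The stand's pin tip is at crop (533,150). Moving there by way of a point that stays clear of the base.

{"name": "jog_arm", "arguments": {"motion": [[4.8,-3.4,0,0,-1],[4.8,-3.4,0,0,-1],[4.8,-3.4,0,0,-1],[4.8,-3.4,0,0,-1],[4.8,-3.4,0,0,-1],[4.8,-3.4,0,0,-1],[4.8,-3.4,0,0,-1],[4.8,-3.4,0,0,-1]]}}

```text
time_s: 1.1
tcp_pos: [0.4457, -0.2013, 0.2052]
orientation: [0.993, 0.12, -0.0, -0.0]
wrist_force: [1.3, -1.5, -0.1]
opening: 0.997
grasp_force: 0.0
```

{"name": "jog_arm", "arguments": {"motion": [[1.5,-6,0,0,-0.4],[1.5,-6,0,0,-0.4],[1.5,-6,0,0,-0.4],[1.5,-6,0,0,-0.4],[1.5,-6,0,0,-0.4],[1.5,-6,0,0,-0.4],[1.5,-6,0,0,-0.4],[1.5,-6,0,0,-0.4]]}}

```text
time_s: 2.1
tcp_pos: [0.447, 0.2936, 0.2051]
orientation: [0.993, 0.12, -0.0, 0.0]
wrist_force: [1.9, 0.2, 0.2]
opening: 0.701
grasp_force: 0.0
```

{"name": "jog_arm", "arguments": {"motion": [[0,0,0,-10.5,-0.4],[0,0,0,-10.5,-0.4],[0,0,0,-10.5,-0.4],[0,0,0,-10.5,-0.4],[0,0,0,-10.5,-0.4],[0,0,0,-10.5,-0.4],[0,0,0,-10.5,-0.4],[0,0,0,-10.5,-0.4]]}}

```text
time_s: 3.1
tcp_pos: [0.4471, 0.2915, 0.2048]
orientation: [0.655, 0.755, -0.001, -0.0]
wrist_force: [-0.3, 0.0, 0.4]
opening: 0.697
grasp_force: 0.0
```

{"name": "jog_arm", "arguments": {"motion": [[0,0,0,-10.0,-0.4],[0,0,0,0,-0.4],[0,0,0,0,-0.4],[0,0,0,0,-0.4],[0,0,0,0,-0.4],[0,0,0,0,-0.4],[0,0,0,0,-0.4],[0,0,0,0,-0.4]]}}

```text
time_s: 4.1
tcp_pos: [0.4476, 0.2917, 0.2055]
orientation: [0.59, 0.808, 0.0, 0.0]
wrist_force: [1.0, -0.1, 0.7]
opening: 0.696
grasp_force: 0.0
```

```bash
cat >> h.py <<'E'
def yaw(st):
    x=R.from_quat(st['orientation']).as_matrix()[:,0];return np.degrees(np.arctan2(x[1],x[0]))
def delta(st,p):
    return (R.from_quat(st['orientation']).as_matrix().T@(np.array(p)-st['tcp_pos'])*100).round(2)
E
python3 - <<'E'
from h import *
s=telemetry.observe();print(s['time_s'],s['tcp_pos'],yaw(s),s['opening'],s['q'])
w=grab_frame('wrist');cv2.imwrite('w1.png',w[:,:,::-1]);
hs=cv2.cvtColor(w,cv2.COLOR_RGB2HSV);m=((hs[...,1]<60)&(hs[...,2]>110)).astype('uint8')
cs,h=cv2.findContours(m,cv2.RETR_CCOMP,cv2.CHAIN_APPROX_NONE)
for c,hh in zip(cs,h[0]):
    if len(c)<40: continue
    e=cv2.fitEllipse(c);print('hole' if hh[3]>=0 else 'outer',np.round(e[0],2),np.round(e[1],2),cast('wrist',e[0],.045,s).round(4))
save('w1.png',w)
E
```

```text
4.1 [0.44755615 0.29166357 0.2054852 ] 107.73233226587814 0.6958235788227561 [4.15479819e-01 1.20011079e-01 1.64151844e+00 8.95332906e-06
 1.37997981e+00 1.05990540e-01]
outer [330.49 216.38] [ 7.91 19.02] [0.5464 0.2729 0.045 ]
outer [399.37 200.19] [35.07 44.03] [0.6179 0.3172 0.045 ]
outer [264.07 175.51] [36.06 39.49] [0.4538 0.2964 0.045 ]
hole [264.64 175.83] [22.81 26.4 ] [0.4545 0.2963 0.045 ]
outer [215.32 114.05] [254.54 585.46] [0.38   0.3464 0.045 ]
```

View pics/w1.png

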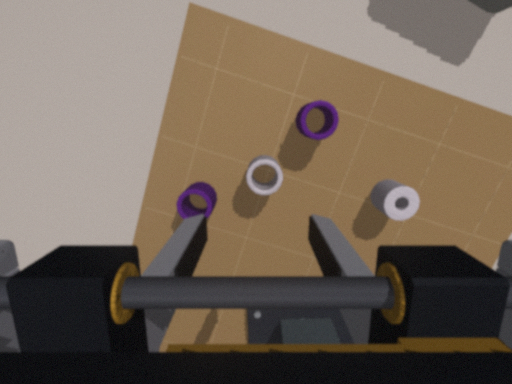

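Wrist view: the wide silver sleeve is at (264,176), ahead of the fingers and clear of the purple ones. Top and wrist casts agree within about 2 mm at (0.4545, 0.297). I'll go lower and check again.

{"name": "jog_arm", "arguments": {"motion": [[0.3,0.8,2,0,-0.4],[0,0,2,0,-0.4],[0,0,2,0,-0.4],[0,0,2,0,-0.4],[0,0,2,0,-0.4],[0,0,2,0,-0.4],[0,0,0,0,-0.4],[0,0,0,0,-0.4]]}}

```text
time_s: 5.15
tcp_pos: [0.4548, 0.2972, 0.0862]
orientation: [0.59, 0.808, 0.0, 0.0]
wrist_force: [0.3, -0.6, 0.5]
opening: 0.702
grasp_force: 0.0
```

```bash
python3 - <<'E'
from h import *
s=telemetry.observe();print(s['time_s'],s['tcp_pos'],yaw(s),s['opening'])
w=grab_frame('wrist')
hs=cv2.cvtColor(w,cv2.COLOR_RGB2HSV);m=((hs[...,1]<60)&(hs[...,2]>110)).astype('uint8')
cs,h=cv2.findContours(m,cv2.RETR_CCOMP,cv2.CHAIN_APPROX_NONE)
for c,hh in zip(cs,h[0]):
    if len(c)<40: continue
    e=cv2.fitEllipse(c);p=cast('wrist',e[0],.045,s);print('hole' if hh[3]>=0 else 'outer',np.round(e[0],2),np.round(e[1],2),p.round(4),delta(s,np.r_[p[:2],.011]))
# stand estimate from top view
print(cast('top',(180+133/3.5,140+150/3.5),.142),cast('top',(180+136/3.5,140+151/3.5),.103))
for z in(.142,.09,.08):print(z,cast('top',(270.5,209),z))
E
```

```text
5.15 [0.45480983 0.29717975 0.08618776] 107.73630108383743 0.7021298819754841
outer [344.89 250.84] [18.48 89.04] [0.5336 0.283  0.045 ] [-3.76  7.07  7.53]
outer [170.27 251.64] [17.38 91.15] [0.3983 0.2391 0.045 ] [-3.81 -7.16  7.51]
outer [455.52 231.83] [34.34 72.86] [0.612  0.3252 0.045 ] [-2.12 15.82  7.54]
outer [256.83 205.17] [53.62 61.73] [0.4536 0.2981 0.045 ] [ 0.12 -0.1   7.52]
hole [258.07 205.65] [28.86 40.38] [0.4546 0.298  0.045 ] [ 0.08 -0.    7.52]
outer [453.12  28.83] [ 64.07 258.2 ] [0.5433 0.4583 0.045 ] [12.65 13.33  7.54]
outer [ 55.41 105.59] [125.33 316.05] [0.2921 0.3252 0.045 ] [  7.63 -14.65   7.5 ]
[0.59106159 0.07282459 0.142     ] [0.59334227 0.07375101 0.103     ]
0.142 [ 0.53419975 -0.04710067  0.142     ]
0.09 [ 0.53516578 -0.04931679  0.09      ]
0.08 [ 0.53535155 -0.04974296  0.08      ]
```

{"name": "jog_arm", "arguments": {"motion": [[0.1,0,1.5,0,-0.4],[0,0,1.5,0,-0.4],[0,0,1.5,0,-0.4],[0,0,1.5,0,-0.4],[0,0,1.4,0,-0.4],[0,0,0,0,-0.4],[0,0,0,0,0.3],[0,0,0,0,0.3]], "squeeze": 15}}

```text
time_s: 6.2
tcp_pos: [0.4547, 0.2982, 0.0122]
orientation: [0.59, 0.808, 0.001, 0.0]
wrist_force: [-0.1, 0.2, -0.2]
opening: 0.526
grasp_force: 0.0
```

{"name": "jog_arm", "arguments": {"motion": [[0,0,0,0,0.3],[0,0,0,0,0.3],[0,0,-2,0,0.3],[0,0,-4,0,0.3],[0,0,-4,0,0.3],[0,0,-4,0,0.3],[0,0,-4,0,0.3],[0,0,0,0,0.3]]}}

```text
time_s: 7.2
tcp_pos: [0.4564, 0.2991, 0.1954]
orientation: [0.59, 0.808, 0.004, 0.002]
wrist_force: [0.3, 1.0, -1.3]
opening: 0.47
grasp_force: 15.0
```

```bash
python3 - <<'E'
from h import *
s=telemetry.observe();print(s['time_s'],s['tcp_pos'],yaw(s),s['opening'],s['grasp_force'])
print(delta(s,[.5925,.0735,.19]))
E
```

```text
7.2 [0.45643607 0.29907433 0.19540313] 107.74480837179341 0.46993435807506023 14.99961613677442
[-25.63   6.08   0.57]
```

The sleeve is held (44 mm opening, 15 N). I'll pass over the pin at a safe height so the wrist camera, which looks ahead along tool +x, can see it.

{"name": "jog_arm", "arguments": {"motion": [[-3,0.7,0,0,0.3],[-4.5,0.8,0,0,0.3],[-4.5,0.8,0,0,0.3],[-4.5,0.8,0,0,0.3],[-4.5,0.8,0,0,0.3],[-4.5,0.8,0,0,0.3],[-4.5,0.7,0,0,0.3],[-3,0.7,0,0,0.3]]}}

```text
time_s: 8.2
tcp_pos: [0.6118, 0.0002, 0.1887]
orientation: [0.59, 0.807, -0.001, -0.002]
wrist_force: [0.4, 0.8, -0.5]
opening: 0.468
grasp_force: 15.0
```

{"name": "jog_arm", "arguments": {"motion": [[0,0,0,0,0.3],[0,0,0,0,0.3],[0,0,0,0,0.3],[0,0,0,0,0.3],[0,0,0,0,0.3],[0,0,0,0,0.3],[0,0,0,0,0.3],[0,0,0,0,0.3]]}}

```text
time_s: 9.2
tcp_pos: [0.6126, 0.0021, 0.1915]
orientation: [0.59, 0.808, 0.0, 0.0]
wrist_force: [-0.6, 0.2, -0.5]
opening: 0.469
grasp_force: 15.0
```

```bash
python3 - <<'E'
from h import *
s=telemetry.observe();print(s['time_s'],s['tcp_pos'],yaw(s),s['opening'],s['grasp_force'])
w=grab_frame('wrist');cv2.imwrite('w2.png',w[:,:,::-1]);save('w2.png',w,1.5)
cv2.imwrite('side2.png',grab_frame('side')[:,:,::-1])
E
```

```text
9.2 [0.6126066  0.00213123 0.1914696 ] 107.7363587221288 0.46904586582695773 14.999648854136467
```

View pics/w2.png

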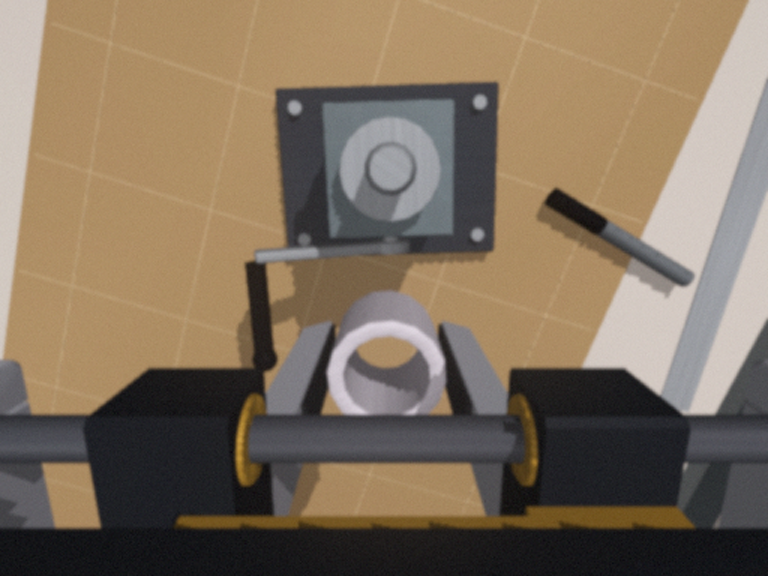

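Wrist view (enlarged): pin tip at about (391,167), table disc centre about (390,169), base plate (277–498, 83–250), held sleeve rim at (386,372). The handle runs (257,262) to (264,360). Measuring these now.

```bash
python3 - <<'E'
from h import *
w=cv2.imread('w2.png')[:,:,::-1].copy()
s=telemetry.observe()
g=cv2.cvtColor(w,cv2.COLOR_RGB2GRAY);hs=cv2.cvtColor(w,cv2.COLOR_RGB2HSV)
G=cv2.resize(g,None,fx=4,fy=4,interpolation=cv2.INTER_CUBIC)
for nm,(x0,x1,y0,y1),r0,r1,z in (('pin',(235,290,85,140),12,20,.142),('disc',(215,305,65,160),29,38,.103)):
    sub=cv2.GaussianBlur(G[y0*4:y1*4,x0*4:x1*4],(9,9),2)
    c=cv2.HoughCircles(sub,cv2.HOUGH_GRADIENT,1,8,param1=60,param2=12,minRadius=r0*4,maxRadius=r1*4)
    for k in c[0][:4]:
        uv=k[:2]/4+[x0-.375,y0-.375];print(nm,uv.round(1),k[2]/4,cast('wrist',uv,z,s).round(4))
m=((hs[...,2]<75)&(hs[...,1]<110)).astype('uint8');m[:45]=0;m[172:]=0;m[:,:180]=0;m[:,340:]=0
m=cv2.morphologyEx(m,cv2.MORPH_OPEN,np.ones((3,3)))
c=max(cv2.findContours(m,cv2.RETR_EXTERNAL,cv2.CHAIN_APPROX_NONE)[0],key=cv2.contourArea)
b=cv2.boxPoints(cv2.minAreaRect(c));P=np.array([cast('wrist',p,.012,s)[:2] for p in b])
print('base',b.round(1).tolist(),P.round(4).tolist(),'c',P.mean(0).round(4))
for i in range(4):
    v=P[(i+1)%4]-P[i];print(np.linalg.norm(v).round(4),np.degrees(np.arctan2(v[1],v[0])).round(2))
for uv in((294,107),(480,102),(478,234)):print('screw',cast('wrist',np.array(uv)/1.5-.17,.0125,s).round(4))
m=((hs[...,2]>165)&(hs[...,1]<40)).astype('uint8');m[:205]=0;m[285:]=0;m[:,:215]=0;m[:,300:]=0
cs,h=cv2.findContours(m,cv2.RETR_CCOMP,cv2.CHAIN_APPROX_NONE)
for c,hh in zip(cs,h[0]):
    if len(c)<40: continue
    e=cv2.fitEllipse(c);p=cast('wrist',e[0],s['tcp_pos'][2]+.033,s);print('rim',hh[3],np.round(e[0],2),np.round(e[1],2),p.round(4),delta(s,p))
for uv in((257,262),(264,360)):print('handle',[cast('wrist',np.array(uv)/1.5,z,s).round(4).tolist() for z in(.07,.085)])
E
```

```text
pin [259.5 112.2] 17.425 [0.5918 0.0707 0.142 ]
pin [258.8 110.2] 16.15 [0.5908 0.0719 0.142 ]
pin [262.  109.8] 17.025 [0.593 0.073 0.142]
pin [260.8 114.5] 15.175 [0.5932 0.0694 0.142 ]
disc [257.8 110.8] 36.3 [0.5899 0.0725 0.103 ]
disc [260.  110.2] 35.15 [0.5917 0.0735 0.103 ]
base [[184.60000610351562, 60.0], [330.0, 55.5], [333.5, 166.39999389648438], [188.0, 171.0]] [[0.493, 0.1029], [0.6487, 0.1576], [0.6983, 0.0404], [0.5288, -0.0196]] c [0.5922 0.0703]
0.1651 19.35
0.1272 -67.06
0.1799 -160.5
0.1276 106.28
screw [0.5084 0.0953 0.0125]
screw [0.6423 0.1418 0.0125]
screw [0.6761 0.0471 0.0125]
rim -1 [255.84 246.39] [60.49 71.66] [0.6113 0.0015 0.2245] [-0.02 -0.14 -3.3 ]
handle [[0.5234, -0.0151, 0.07], [0.5269, -0.0111, 0.085]]
handle [[0.5457, -0.0845, 0.07], [0.548, -0.0771, 0.085]]
```

All estimates put the stand at (0.592, 0.072) with yaw about 19.4°, and the held sleeve is centred in the gripper. I'll move over the pin and stop just above it.

{"name": "jog_arm", "arguments": {"motion": [[1.3,0.2,0,-1.7,0.3],[2,0,0,0,0.3],[2,0,0,0,0.3],[1.5,0,0,0,0.3],[0.5,0,0.5,0,0.3],[0,0,1,0,0.3],[0,0,1,0,0.3],[0,0,0,0,0.3]]}}

```text
time_s: 10.3
tcp_pos: [0.5895, 0.0712, 0.1645]
orientation: [0.578, 0.816, -0.001, -0.001]
wrist_force: [0.2, -0.1, -1.2]
opening: 0.469
grasp_force: 15.0
```

```bash
python3 - <<'E'
from h import *
w=grab_frame('wrist');d=grab_frame('side')
s=telemetry.observe();print(s['time_s'],s['tcp_pos'],yaw(s),delta(s,[.592,.072,.165]),s['wrist_force'])
im=np.hstack([cv2.resize(w[190:300,190:320],None,fx=3,fy=3),cv2.resize(d[150:260,200:330],None,fx=3,fy=3)])
save('chk.png',im)
# project expected pin tip & sleeve centre line to side
print('side tip',proj('side',[.592,.072,.143]),'sleeve bottom',proj('side',np.r_[s['tcp_pos'][:2],s['tcp_pos'][2]-.012]))
E
```

```text
10.4 [0.59054863 0.07123891 0.16603863] 109.39621107768444 [0.02 0.16 0.1 ] [-0.10390781 -0.19517836 -0.41947277]
side tip [251.63903206 190.8619463 ] sleeve bottom [252.25734239 187.68775617]
```

View pics/chk.png

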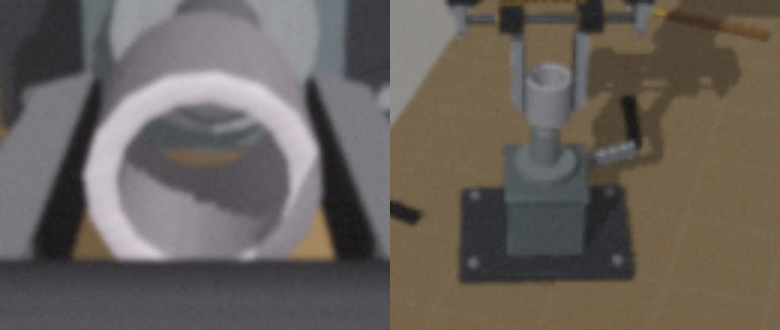

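Side crop: the sleeve (centre column 549) is almost directly over the pin (column 546). The offset is about 2 mm in world x, matching the computed 1.6 mm. Correcting it and lowering in stages.

{"name": "jog_arm", "arguments": {"motion": [[0,0.2,0,0,0.3],[0,0,0.4,0,0.3],[0,0,0.4,0,0.3],[0,0,0.4,0,0.3],[0,0,0.4,0,0.3],[0,0,0.4,0,0.3],[0,0,0,0,0.3],[0,0,0,0,0.3]]}}

```text
time_s: 11.4
tcp_pos: [0.5925, 0.0724, 0.1465]
orientation: [0.578, 0.816, 0.0, 0.0]
wrist_force: [0.7, 0.2, -0.7]
opening: 0.471
grasp_force: 15.0
```

{"name": "jog_arm", "arguments": {"motion": [[0,0,0.4,0,0.3],[0,0,0.4,0,0.3],[0,0,0.4,0,0.3],[0,0,0.4,0,0.3],[0,0,0.4,0,0.3],[0,0,0.4,0,0.3],[0,0,0,0,0.3],[0,0,0,0,0.3]]}}

```text
time_s: 12.4
tcp_pos: [0.5925, 0.0724, 0.1225]
orientation: [0.578, 0.816, 0.0, -0.0]
wrist_force: [0.1, -0.7, -0.6]
opening: 0.469
grasp_force: 15.0
```

{"name": "jog_arm", "arguments": {"motion": [[0,0,0.2,0,0.3],[0,0,0.2,0,0.3],[0,0,0.1,0,0.3],[0,0,0.1,0,0.3],[0,0,0.1,0,0.3],[0,0,0,0,0.3],[0,0,0,0,0.3],[0,0,0,0,0.3]]}}

```text
time_s: 13.4
tcp_pos: [0.5924, 0.0724, 0.1155]
orientation: [0.578, 0.816, -0.0, -0.0]
wrist_force: [0.3, 0.3, -0.4]
opening: 0.468
grasp_force: 15.0
```

{"name": "jog_arm", "arguments": {"motion": [[0,0,0.1,0,0.3],[0,0,0.1,0,0.3],[0,0,0,0,0.3],[0,0,0,0,-0.2],[0,0,0,0,-0.4],[0,0,0,0,-0.4],[0,0,0,0,-0.4],[0,0,0,0,-0.4]]}}

```text
time_s: 14.4
tcp_pos: [0.5924, 0.0724, 0.1133]
orientation: [0.578, 0.816, -0.0, -0.0]
wrist_force: [0.1, 0.3, 0.1]
opening: 0.702
grasp_force: 0.0
```

{"name": "jog_arm", "arguments": {"motion": [[0,0,-1,0,-0.4],[0,0,-2,0,-0.4],[0,0,-3,0,-0.4],[0,0,-3,0,-0.4],[-2,0,0,0,-0.4],[-4,0,0,0,-0.4],[-4,0,0,0,-0.4],[-3,0,0,0,-0.4]]}}

```text
time_s: 15.4
tcp_pos: [0.6354, -0.0531, 0.2016]
orientation: [0.578, 0.816, -0.001, -0.001]
wrist_force: [-0.3, 0.3, -0.7]
opening: 0.704
grasp_force: 0.0
```

{"name": "jog_arm", "arguments": {"motion": [[0,-4,0,0,-0.4],[0,-4,0,0,-0.4],[-1,-1,0,0,-0.4],[0,0,0,0,-0.4],[0,0,0,0,-0.4],[0,0,0,0,-0.4],[0,0,0,0,-0.4],[0,0,0,0,-0.4]]}}

```text
time_s: 16.4
tcp_pos: [0.5544, -0.0893, 0.2034]
orientation: [0.577, 0.817, 0.0, 0.0]
wrist_force: [-0.2, 0.8, 0.2]
opening: 0.704
grasp_force: 0.0
```

```bash
python3 - <<'E'
from h import *
s=telemetry.observe();print(s['time_s'],s['tcp_pos'],yaw(s))
w=grab_frame('wrist');d=grab_frame('side')
cv2.imwrite('w3.png',w[:,:,::-1]);cv2.imwrite('side3.png',d[:,:,::-1])
y=np.radians(19.4);x_=np.array([np.cos(y),np.sin(y)]);y_=np.array([-np.sin(y),np.cos(y)])
for a in(.25,.35,.45):
    h=np.array([.592,.072])-.1*np.cos(a)*x_-.095*y_;z=.038+.1*np.sin(a)
    print(a,h,z,delta(s,np.r_[h,z-.019]),proj('side',np.r_[h,z]),[proj('side',np.r_[h+k*y_,z]).round(1).tolist() for k in(-.036,.036)])
im=np.hstack([cv2.resize(w,(440,330)),cv2.resize(d[130:260,190:330],None,fx=2.54,fy=2.54)[:330]])
save('chk2.png',im[:,:796])
E
```

```text
16.4 [ 0.55441408 -0.08925128  0.20341832] 109.4811785377115
0.25 [ 0.53216529 -0.04978966] 0.0627403959254523 [ 4.46 -0.78 15.97] [280.96380576 192.10434995] [[279.9, 185.2], [282.1, 199.3]]
0.35 [ 0.53495154 -0.04880846] 0.07228978074554514 [ 4.46 -0.49 15.01] [280.1983442  189.71390447] [[279.1, 182.9], [281.3, 196.9]]
0.45 [ 0.5386231  -0.04751551] 0.08149655341112302 [ 4.46 -0.1  14.09] [279.11959061 187.39176483] [[278.1, 180.6], [280.2, 194.5]]
```

View pics/chk2.png

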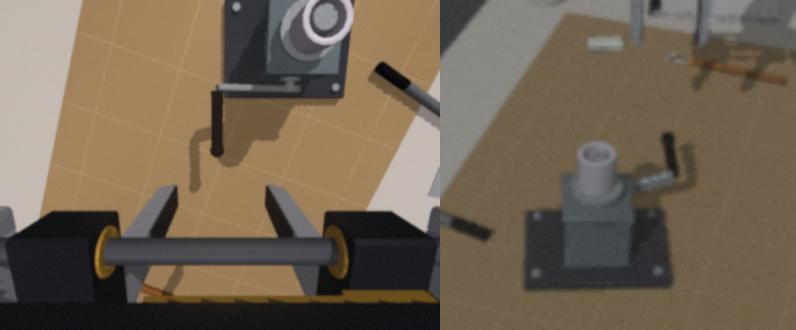

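The sleeve sits on the table over the pin (side crop (596,165)) and has been let go. The handle in the side view spans rows 183–198 at column 280, which matches a lever angle of about 0.35. Reaching for the handle.

{"name": "jog_arm", "arguments": {"motion": [[2.2,-0.2,0,0,-0.4],[2.2,-0.2,2,0,-0.4],[0,0,3,0,-0.4],[0,0,3,0,-0.4],[0,0,3,0,-0.4],[0,0,2.4,0,-0.4],[0,0,1.5,0,-0.4],[0,0,0,0,-0.4]]}}

```text
time_s: 17.5
tcp_pos: [0.5345, -0.0485, 0.0535]
orientation: [0.577, 0.816, -0.0, -0.001]
wrist_force: [-0.1, 0.0, -0.7]
opening: 0.705
grasp_force: 0.0
```

{"name": "jog_arm", "arguments": {"motion": [[0,0,0,0,0.3],[0,0,0,0,0.6],[0,0,0,0,1],[0,0,0,0,1],[0,0,0,0,1],[0,0,0,0,1],[0,0,0,0,1],[0,0,0,0,1]], "squeeze": 25}}

```text
time_s: 18.5
tcp_pos: [0.5347, -0.0498, 0.0542]
orientation: [0.577, 0.816, -0.001, -0.001]
wrist_force: [-4.6, -3.4, 2.5]
opening: 0.138
grasp_force: 25.0
```

```bash
cat > plan.py <<'E'
from h import *
import sys
s=telemetry.observe();print(s['time_s'],s['tcp_pos'],yaw(s),s['wrist_force'],s['opening'],s['grasp_force'])
y=np.radians(19.4);x_=np.array([np.cos(y),np.sin(y),0]);ax=np.array([.592,.072,.038])
g=s['tcp_pos']+[0,0,.019]
def pos(a):return ax-.1*np.cos(a)*x_+[0,0,.1*np.sin(a)]
xs=(g-ax)@x_; zs=g[2]-.038; a0=np.arctan2(zs,-xs);print('x,z,r,a',xs,zs,np.hypot(xs,zs),a0)
A=np.linspace(a0,float(sys.argv[1]),int(sys.argv[2])+1)
M=R.from_quat(s['orientation']).as_matrix()
off=g-pos(a0)
print(np.diff([ (M.T@pos(a))*100 for a in A],axis=0).round(2).tolist())
E
python3 plan.py 1.571 16
```

```text
18.5 [ 0.53467335 -0.04983814  0.05418761] 109.45145472946088 [-4.61427978 -3.39404835  2.45490518] 0.13846130519035185 24.999495148658752
x,z,r,a -0.09454168450637433 0.03518760791786937 0.10087763805861298 0.356306121025067
[[-0.0, 0.29, -0.7], [-0.0, 0.34, -0.68], [-0.0, 0.39, -0.65], [-0.0, 0.44, -0.62], [-0.0, 0.49, -0.58], [-0.0, 0.53, -0.54], [-0.0, 0.57, -0.5], [-0.0, 0.61, -0.46], [-0.0, 0.64, -0.41], [-0.0, 0.67, -0.36], [-0.0, 0.69, -0.31], [-0.0, 0.71, -0.26], [-0.0, 0.73, -0.2], [-0.0, 0.75, -0.14], [-0.0, 0.75, -0.09], [-0.0, 0.76, -0.03]]
```

The handle is held (13 mm opening, radius 101 mm as expected). Swinging it along the arc.

{"name": "jog_arm", "arguments": {"motion": [[0,0.3,-0.7,0,1],[0,0.34,-0.68,0,1],[0,0.4,-0.65,0,1],[0,0.44,-0.62,0,1],[0,0.49,-0.58,0,1],[0,0.53,-0.54,0,1],[0,0.57,-0.5,0,1],[0,0.6,-0.46,0,1]]}}

```text
time_s: 19.5
tcp_pos: [0.5655, -0.039, 0.1007]
orientation: [0.577, 0.816, -0.005, -0.004]
wrist_force: [-12.8, -6.4, 5.4]
opening: 0.148
grasp_force: 25.0
```

```bash
python3 plan.py 1.571 8
```

```text
19.5 [ 0.56553391 -0.03899895  0.10065405] 109.46210315312295 [-12.84496301  -6.4493279    5.3679856 ] 0.14773895527833536 25.000755786895752
x,z,r,a -0.06183294869869005 0.08165404612332014 0.1024241025983832 0.9226680554086688
[[-0.0, 0.66, -0.47], [-0.0, 0.7, -0.42], [-0.0, 0.73, -0.36], [-0.0, 0.75, -0.3], [-0.0, 0.78, -0.24], [-0.0, 0.79, -0.17], [-0.0, 0.8, -0.11], [-0.0, 0.81, -0.04]]
```

{"name": "jog_arm", "arguments": {"motion": [[0,0.64,-0.4,0,1],[0,0.67,-0.35,0,1],[0,0.69,-0.3,0,1],[0,0.71,-0.25,0,1],[0,0.73,-0.2,0,1],[0,0.75,-0.14,0,1],[0,0.75,-0.1,0,1],[0,0.76,-0.03,0,1]]}}

```text
time_s: 20.5
tcp_pos: [0.6237, -0.0186, 0.1221]
orientation: [0.578, 0.816, -0.001, -0.0]
wrist_force: [-8.4, -2.2, 11.7]
opening: 0.144
grasp_force: 25.0
```

{"name": "jog_arm", "arguments": {"motion": [[0,0,0,0,1],[0,0,0,0,1],[0,0,0,0,1],[0,0,0,0,1],[0,0,0,0,1],[0,0,0,0,1],[0,0,0,0,1],[0,0,0,0,1]]}}

```text
time_s: 21.5
tcp_pos: [0.6249, -0.0182, 0.1222]
orientation: [0.578, 0.816, 0.001, 0.001]
wrist_force: [-6.7, -1.1, 10.6]
opening: 0.14
grasp_force: 25.0
```

```bash
python3 plan.py 1.571 1; python3 - <<'E'
from h import *
d=grab_frame('side');w=grab_frame('wrist')
cv2.imwrite('side4.png',d[:,:,::-1])
y=np.radians(19.4);x_=np.array([np.cos(y),np.sin(y),0]);y_=np.array([-np.sin(y),np.cos(y),0]);ax=np.array([.592,.072,.038])
for a in(1.37,1.47,1.571,1.67):
    print(a,[proj('side',ax-k*np.cos(a)*x_+[0,0,k*np.sin(a)]+j*y_).round(1).tolist() for k,j in((0,-.055),(.1,-.059),(.1,-.131))])
im=np.hstack([cv2.resize(d[120:250,195:325],None,fx=3.5,fy=3.5)[:450],cv2.resize(w,(345,455))[:450]])
save('chk3.png',im)
E
```

```text
21.5 [ 0.62494543 -0.01821967  0.12220234] 109.44053966467636 [-6.71294622 -1.05272006 10.57960093] 0.1399858206541823 25.001660585403442
x,z,r,a 0.0011074100755428104 0.10320233941214749 0.1032082807589367 1.5815263895168232
[[0.0, -0.11, -0.0]]
1.37 [[250.6, 206.8], [257.6, 180.4], [256.4, 166.7]]
1.47 [[250.6, 206.8], [254.3, 180.0], [253.3, 166.3]]
1.571 [[250.6, 206.8], [250.9, 179.9], [250.0, 166.2]]
1.67 [[250.6, 206.8], [247.5, 180.1], [246.8, 166.4]]
```

View pics/chk3.png

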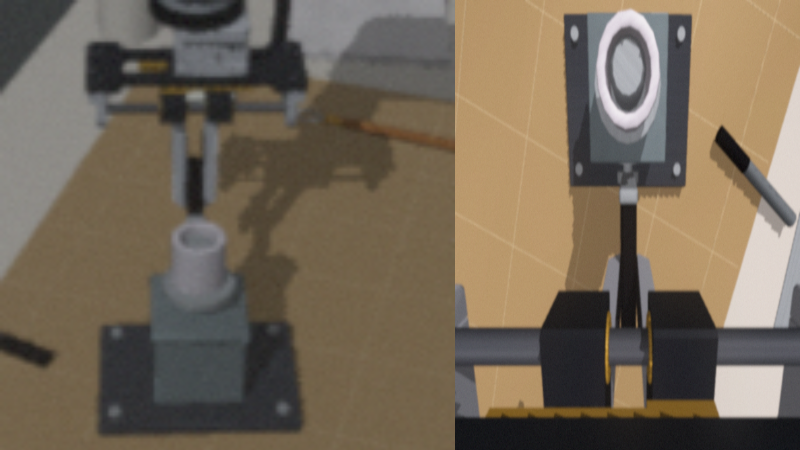

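The lever is upright. In the side view the handle is at column 250.7 (1.571 rad projects to 250.5), and the arm pose gives 1.58 rad. In the wrist view the handle lines up with the lever's hub, the grip is 25 N, and the sleeve is seated and clear of the fingers. Handing in.

```bash
python3 -c "
from cell import job
print(job.finish_job())"
```

```text
the job is handed in; nothing more can be done
None
```

The wide sleeve is on the round table over the gauge pin and let go. The gripper is holding the cam lever upright at about 1.58 rad, and the other sleeve and tools were not touched; the job is handed in, but no verdict was returned.

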